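Pair the leak sensors with the under-sink shut-off controller

TASK

Pair the two round leak sensors with the shut-off controller on the pulled-out tray: with light fingertip presses, push down the controller's blue pairing key, then the button on the yellow-banded sensor (it becomes zone one), then the button on the black-banded sensor, and last the controller's green confirm key, letting each one spring back up. Leave the sensors lying where they are without picking them up, do not press the red valve key, and do not disturb the other things on the tray.

Things in the scene. Friction and masses are not known exactly. Their poses are not given: they have to be found in the camera images.
- controller: leak shut-off controller, light grey box 92 mm (x) by 176 mm (y) by 39 mm high, dark top, screwed to the tray. Origin: centre of its underside, 12 mm above the work surface (on the tray's ribbed liner). Three keys in a row along its y, 18 mm to the -x side of the middle: blue at y = +48 mm, green at 0, red at -48 mm; a display window lies behind them
- key_blue (a joint): the blue pairing key: round push key, 24 mm across, standing 10 mm proud of the controller's fascia; travel in m, 0 = up, 0.008 = fully down. It springs back by itself: about 1 N to start moving, 7 N fully down, rising evenly, and registers once it is 3 mm down for a tenth of a second
- key_blue_top (a point): centre of the top of the blue key (moves with it), 61 mm above the work surface when up
- key_green (a joint): the green confirm key: round push key, 24 mm across, standing 10 mm proud of the controller's fascia; travel in m, 0 = up, 0.008 = fully down. It springs back by itself: about 1 N to start moving, 7 N fully down, rising evenly, and registers once it is 3 mm down for a tenth of a second
- key_green_top (a point): centre of the top of the green key (moves with it), 61 mm above the work surface when up
- key_red (a joint): the red key, which shuts the water valve: not to be pressed; same size and travel as the others
- sensor_yellow: loose white round leak sensor, 66 mm across and 24 mm high, about 90 g, lying flat on the tray, with a yellow band round its side and a yellow ring on top, and a grey button in the middle. Origin: centre of its underside, z up
- button_yellow (a joint): yellow-banded sensor: the sensor's button, 24 mm across, 10 mm proud of the sensor's top; travel in m, 0 = up, 0.008 = fully down. Sprung like the controller's keys (1 N to start, 7 N fully down), registers 3 mm down for a tenth of a second
- button_yellow_top (a point): centre of the top of the yellow-banded sensor's button, 46 mm above the work surface when up
- sensor_black: loose white round leak sensor, 66 mm across and 24 mm high, about 90 g, lying flat on the tray, with a black band round its side and a black ring on top, and a grey button in the middle. Origin: centre of its underside, z up
- button_black (a joint): black-banded sensor: the sensor's button, 24 mm across, 10 mm proud of the sensor's top; travel in m, 0 = up, 0.008 = fully down. Sprung like the controller's keys (1 N to start, 7 N fully down), registers 3 mm down for a tenth of a second
- button_black_top (a point): centre of the top of the black-banded sensor's button, 46 mm above the work surface when up
- dustpan: bystander: blue plastic dustpan, 285 mm long, 170 mm wide, 52 mm high, handle to its +x; origin under the pan
- pipe_wrench: bystander: stainless steel pipe wrench lying flat, 270 mm long along its x, 22 mm high; origin under its middle
- soap_dish: bystander: white ceramic soap dish with a bar of soap, 84 x 120 mm, 28 mm high; origin under its centre
- orange_bottle: bystander: upright orange plastic bottle with a white twist cap, 64 mm across, 160 mm high; origin at the centre of its foot
- tape_roll: bystander: white roll of thread-seal tape lying flat, 54 mm across, 16 mm high; origin under its centre
- scrub_brush: bystander: flat cleaning brush with a wooden handle, lying along its x, about 190 mm long, handle to -x; origin on its underside
Things that resemble listed ones, but are neither listed nor needed, are in the scene too. What is shaped like the sensor_yellow but brown or turquoise is not meant.

How it is judged (in metres and radians):
On the way, in this order (a step that is already met when the one before it is completed fails the run):
1. the blue pairing key is pressed with a finger (value of joint key_blue above 0.003 m and contact force between the fingers and controller above 0.3 N), for 0.1 s.
2. then the yellow-banded sensor's button is pressed with a finger (value of joint button_yellow above 0.003 m and contact force between the fingers and sensor_yellow above 0.3 N), for 0.1 s.
3. then the black-banded sensor's button is pressed with a finger (value of joint button_black above 0.003 m and contact force between the fingers and sensor_black above 0.3 N), for 0.1 s.
4. last the green confirm key is pressed with a finger (value of joint key_green above 0.003 m and contact force between the fingers and controller above 0.3 N), for 0.1 s.
At the end, for the whole second after the job is handed in: all keys and buttons are up again (less than 1 mm down), both sensors lie flat and at rest within 15 mm of where they started, and every bystander is within 20 mm of its start, the bottle upright (value of joint each of key_blue, key_green, key_red, button_yellow, button_black below 0.001 m and distance of each of sensor_yellow, sensor_black from where it was at the start of the episode below 0.015 m and angle between each of sensor_yellow, sensor_black's own z axis and vertical below 0.1 rad and linear speed of each of sensor_yellow, sensor_black below 0.02 m/s and distance of each of dustpan, pipe_wrench, soap_dish, orange_bottle, tape_roll, scrub_brush from where it was at the start of the episode below 0.02 m and angle between orange_bottle's own z axis and vertical below 0.2 rad); the robot touches nothing.
It fails at once if the red valve key is pressed (2 mm or more) (value of joint key_red above 0.002 m).
It fails at once if a sensor is lifted off the tray (10 mm or more) (height (world z) of any of sensor_yellow, sensor_black above 0.022 m).
It fails at once if a sensor is pushed 15 mm or more from its place (distance of any of sensor_yellow, sensor_black from where it was at the start of the episode above 0.015 m).
It fails at once if a press is not light: the robot bears on the controller or a sensor with more than 25 N (contact force between any of the fingers, the arm and controller above 25 N or contact force between any of the fingers, the arm and sensor_yellow above 25 N or contact force between any of the fingers, the arm and sensor_black above 25 N).
It fails at once if a bystander is moved 20 mm or more, or the bottle tipped (distance of any of dustpan, pipe_wrench, soap_dish, orange_bottle, tape_roll, scrub_brush from where it was at the start of the episode above 0.02 m or angle between orange_bottle's own z axis and vertical above 0.2 rad).
It also fails if it takes over 58 s, if anything falls off the work surface, if the arm or the gripper's body presses on something with over 40 N, if the wrist force passes 120 N, or if a joint passes its speed limit or range.

ROBOT

A 6-joint arm with a two-finger parallel gripper is mounted at the origin on the work surface. World frame = base frame: x ahead of the robot, y to its left, z up, the work surface at z = 0. Lengths are in m, angles in degrees, forces in N, time in s.
With the tool pointing down it reaches from about 0.3 to 0.75 m from the base axis. Payload 8.5 kg.
Tool frame: the origin (TCP) lies midway between the tips of the shut fingers; the grasp point (between the pads) lies 19 mm behind it; z points along the fingers, y is the line along which they close (so a half turn about z gives the same grasp; the last joint's range is limited). The gripper opens to 85 mm and grips with 20 to 120 N. Pads are 22 mm wide; open, the fingers measure 114 mm over their backs; the gripper's body (76 mm by 85 mm) begins 54 mm behind the grasp point. The pads swing forward as they close: fully open they stand 13 mm farther back than shut.
Start: joints at [-80.518, 21.807, 74.336, -0, 83.858, -12.336], TCP at [0.204, -0.511, 0.231] pointing down, gripper open.
Joint ranges: [-178.18, 178.18], [-50.72, 133.34], [12.68, 142.11], [-81.47, 261.47], [9.98, 163.14], [-165.26, 165.26]. Speed limits (degrees/s): [136.94, 136.94, 180, 180, 180, 180].

INTERFACE

Orientations are given as a 3x3 rotation matrix whose columns are the frame's x, y, z axes.
In Python, from rig import env gives the robot as it stands. The module is installed in compiled form; this text tells all that it offers.
- The arm moves only by the tool jog_arm, never from a script. Its argument "targets" is a list of rows, each a list of 6 numbers: the shift along the tool's x, y, z in cm, then the turn, a rotation vector about the tool's x, y, z in degrees. A call has 1 to 8 rows; each row is the pose to reach, as a shift and turn from the pose commanded when the call began, along the tool's axes at that moment; what a row does not reach only later rows make up. A row lasts 1/12 s, in which the tool goes at most 41.7 mm and 7.16 degrees, less where a joint would pass 70% of its speed; a pose out of reach is approached as far as the arm can. A call with a gripper value outside its range is refused whole. "hand" is the opening, from 0 (shut) to 1 (fully open), set as the call begins (left out, the last holds). The fingers move at their own pace and stop on an object; "newtons" is the grip in N (left out, the last holds). Time passes only in rows, so rows that repeat a pose let the fingers close. It gives the time, the measured TCP pose, the force, the opening and the grip force at its end, in the units of the state.
- env.observe(): the state, without advancing time (a new reading comes with each control period).
- env.get_image(name): name is "scene" or "top" or "wrist"; returns a dict with "frame" (384x512x3 uint8, red, green, blue), "depth" (384x512 float32, m along the optical axis (not along the pixel's ray), 0 where there is no reading), "fovy" (degrees; the focal length in pixels is half the picture's height over the tangent of half this angle, whatever the lens; pixels are square), "cx", "cy" (the principal point, pixels), "cam_to_world" (4x4, takes a point from camera to world coordinates). Camera axes: x right, y down, z forward; pixel columns grow to the right and rows downward; lengths in m; the calibration is good to about 2 mm. A picture is of the moment at which its call begins.
- env.close_job(): hands the job in; it is judged then, once.
Trained networks look in the newest picture that a camera, given by its name, has taken for a name from the list of things; names that differ only in an ending like _2 or _b are one class to them, and where a whole thing is asked for, a point or a joint stands for the part that bears it (a point fixed in the world has none). Each returns a list of dicts, best first, with "score" (0 to 1); they miss things now and then, are a little off and sometimes report something else, mostly with a low value. They report only what shows in the picture. A call takes as long as a camera call. They do not tell look-alikes from the thing itself.
- env.regions_of(camera, target): "pixels" (384x512 bool, what is visible of it) and "point" ([row, column] in pixels, amid what is visible of it).
The state is a dict: "time_s": time; "q": joint angles; "qvel": joint speeds; "joint_efforts": joint torques, N m; "position": TCP position; "tool_rot": TCP orientation; "ft_force": force on the tool from outside, world axes, zero at the start; "wrist_torque": the same for the moment, N m; "grip_width": finger opening in m; "gripper_force": force on a finger pad.
Only numpy, scipy, OpenCV 4.12 (cv2) and the standard library are available. Lean on these libraries where they do the work, as an engineer would, in place of code of your own. Each camera call takes 0.05 s, during which the arm holds its last target. There are 200 camera calls.

## Working session

There is one attempt and no reset: what is moved stays moved. The work goes in short steps, Python scripts to look and compute and a tool call to move; the robot and the scene stay as the last step left them, time stands still between calls to the robot, and variables do not carry over. Pictures are saved under pics/ and viewed, at most 10 in all, crops included, and the job is handed in when it is done.

Besides the shell and the picture viewer there is one more tool, called after "Call:" as name([rows], argument=value, ...), one row to a line, values as JSON. jog_arm: Moves the arm, as the interface text tells. Its arguments: {"type":"object","properties":{"targets":{"type":"array","items":{"type":"array","items":{"type":"number"}}},"hand":{"type":"number"},"newtons":{"type":"number"}},"required":["targets"]}

```bash
mkdir -p pics; cat > h.py <<'E'
import numpy as np, cv2
from rig import env
def save(n,f): cv2.imwrite(f'pics/{n}.png',cv2.cvtColor(f,cv2.COLOR_RGB2BGR))
def world(im,r,c,d=None):
    f=im['frame'].shape[0]/2/np.tan(np.radians(im['fovy'])/2)
    if d is None: d=np.median(im['depth'][int(r)-1:int(r)+2,int(c)-1:int(c)+2])
    p=np.array([(c-im['cx'])/f*d,(r-im['cy'])/f*d,d,1]); return (im['cam_to_world']@p)[:3]
def cloud(im):
    f=im['frame'].shape[0]/2/np.tan(np.radians(im['fovy'])/2)
    r,c=np.mgrid[:384,:512]; d=im['depth']
    P=np.stack([(c-im['cx'])/f*d,(r-im['cy'])/f*d,d,np.ones_like(d)],-1)
    return (P@im['cam_to_world'].T)[...,:3]
E
python3 - <<'E'
from h import *
t=env.get_image('top'); s=env.get_image('scene')
save('top1',cv2.resize(t['frame'],(800,600),interpolation=cv2.INTER_CUBIC)); save('scene1',s['frame'])
for cam,im in(('top',t),('scene',s)):
  C=cloud(im)
  for n in['key_blue','key_green','key_red','sensor_yellow','sensor_black','button_yellow','button_black']:
    for d in env.regions_of(cam,n)[:5]:
      r,c=d['point']; print(cam,n,round(d['score'],2),int(r),int(c),d['pixels'].sum(),world(im,r,c).round(3))
print(env.observe())
E
```

```text
top key_blue 0.62 229 270 1334 [0.419 0.023 0.039]
top key_blue 0.6 180 273 46 [0.553 0.014 0.061]
top key_green 0.47 173 288 54 [ 0.573 -0.026  0.059]
top key_red 0.55 168 307 43 [ 0.586 -0.08   0.061]
top sensor_yellow 0.97 255 103 458 [0.352 0.484 0.032]
top sensor_yellow 0.81 299 131 497 [0.233 0.402 0.033]
top sensor_yellow 0.65 208 204 449 [0.48  0.204 0.047]
top sensor_yellow 0.64 290 174 502 [0.258 0.285 0.031]
top sensor_yellow 0.45 200 161 309 [0.505 0.331 0.014]
top sensor_black 0.94 212 348 487 [ 0.465 -0.19   0.047]
top sensor_black 0.23 208 204 462 [0.48  0.206 0.047]
top button_yellow 0.49 203 205 50 [0.493 0.201 0.046]
top button_yellow 0.42 298 127 57 [0.236 0.413 0.034]
top button_yellow 0.4 291 171 57 [0.256 0.295 0.033]
top button_black 0.63 100 253 966 [0.79  0.069 0.034]
scene key_green 0.6 212 250 33 [ 0.57  -0.028  0.06 ]
scene key_red 0.48 222 236 51 [ 0.575 -0.082  0.061]
scene sensor_yellow 0.74 143 265 193 [0.274 0.275 0.016]
scene sensor_yellow 0.73 126 290 188 [0.257 0.411 0.025]
scene sensor_yellow 0.69 178 292 278 [0.507 0.191 0.036]
scene sensor_yello
[... 321 characters left out ...]
1122e+01, -1.23352429e+01]), 'qvel': array([-0.00485138,  0.0591606 , -0.11328653,  0.01577971, -0.15633486,
       -0.01070382]), 'joint_efforts': array([-2.03895557e-03, -4.48302126e+01, -2.31448567e+01, -3.01462951e-04,
        7.22951481e-04, -1.37157178e-05]), 'position': array([ 0.20441118, -0.51057818,  0.23132062]), 'tool_rot': array([[ 9.28375277e-01,  3.71644109e-01,  2.44133526e-05],
       [ 3.71644109e-01, -9.28375278e-01,  2.13855556e-05],
       [ 3.06125687e-05, -1.07807424e-05, -9.99999999e-01]]), 'ft_force': array([ 0.97917656, -0.58013912,  0.04222593]), 'wrist_torque': array([ 0.03397392, -0.00492239,  0.00197608]), 'gripper_force': 0.0, 'grip_width': 0.08555836058278297}
```

View pics/top1.png

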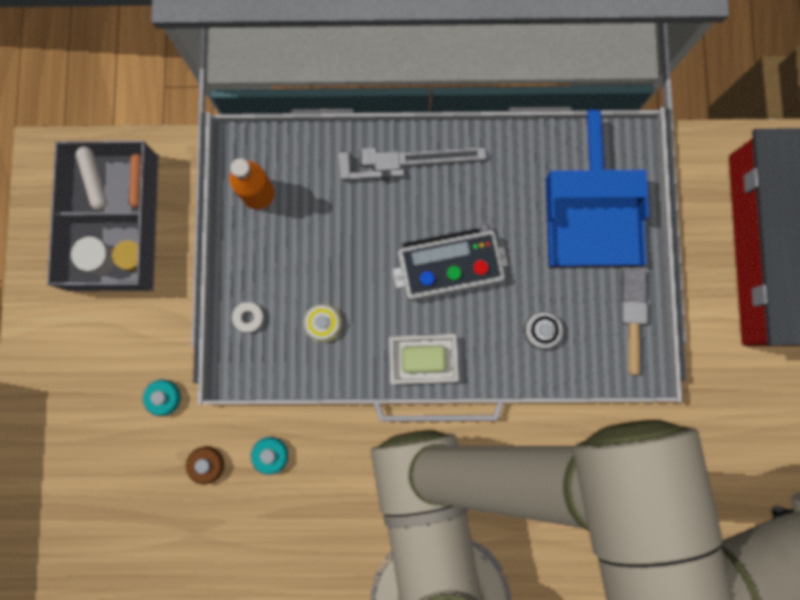

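View pics/scene1.png

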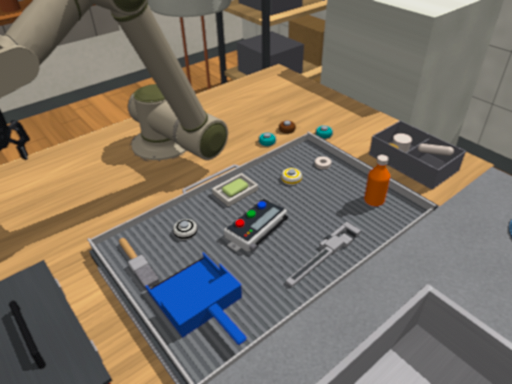

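Top picture (800x600): the sensor-shaped things are yellow-banded (323,323), black-banded (545,330), turquoise (161,397) and (269,456), and brown (204,466). The two on the tray match by band colour; the three off the tray do not. The keys are blue (427,278), green (454,272) and red (481,267). The scene picture agrees: yellow (291,176), black (185,228). Next I measure the tops from both views and confirm in one crop.

```bash
python3 - <<'E'
from h import *
t=env.get_image('top'); s=env.get_image('scene')
ap={'blue':(.555,.018,.061),'green':(.571,-.028,.061),'red':(.580,-.081,.061),'yel':(.486,.203,.046),'blk':(.467,-.190,.046)}
for cam,im in(('top',t),('scene',s)):
  C=cloud(im); F=im['frame'].astype(int); R,G,B=F[...,0],F[...,1],F[...,2]
  hsv=cv2.cvtColor(im['frame'],cv2.COLOR_RGB2HSV).astype(int); H,S,V=hsv[...,0],hsv[...,1],hsv[...,2]
  for n,p in ap.items():
    near=np.hypot(C[...,0]-p[0],C[...,1]-p[1])<.045
    col={'blue':(H>105)&(H<130)&(S>140),'green':(H>45)&(H<85)&(S>120),'red':((H<8)|(H>172))&(S>140)}.get(n)
    if col is not None: m=near&col&(C[...,2]>.057)
    else: m=near&(C[...,2]>.042)
    z=C[...,2][m]
    print(cam,n,m.sum(),'med',np.median(C[m],0).round(4),'mean',C[m].mean(0).round(4), 'whole',C[near&(C[...,2]>.02)].mean(0).round(4))
a=t['frame'][185:235,180:380]
save('crop1',cv2.resize(a,(800,200),interpolation=cv2.INTER_CUBIC))
E
```

```text
top blue 56 med [0.5606 0.0158 0.0611] mean [0.5612 0.0158 0.0613] whole [0.5617 0.017  0.0506]
top green 57 med [ 0.5701 -0.0309  0.0611] mean [ 0.5697 -0.0312  0.061 ] whole [ 0.574  -0.0276  0.0517]
top red 57 med [ 0.5785 -0.0779  0.0619] mean [ 0.579  -0.0785  0.0615] whole [ 0.5832 -0.0777  0.0511]
top yel 53 med [0.486  0.2033 0.0453] mean [0.4873 0.2033 0.0457] whole [0.486  0.2013 0.0358]
top blk 63 med [ 0.4693 -0.192   0.0461] mean [ 0.4692 -0.1919  0.0462] whole [ 0.4697 -0.1897  0.037 ]
scene blue 40 med [0.5625 0.0168 0.0622] mean [0.5626 0.0164 0.0618] whole [0.5676 0.017  0.0537]
scene green 45 med [ 0.5715 -0.0301  0.0619] mean [ 0.5712 -0.0302  0.0618] whole [ 0.5787 -0.026   0.0541]
scene red 46 med [ 0.5802 -0.0777  0.0613] mean [ 0.5797 -0.0773  0.0617] whole [ 0.5885 -0.0842  0.0496]
scene yel 35 med [0.4876 0.203  0.0469] mean [0.4878 0.2029 0.0468] whole [0.4947 0.1969 0.0357]
scene blk 49 med [ 0.4721 -0.1897  0.0462] mean [ 0.4717 -0.1904  0.0463] whole [ 0.4792 -0.1939  0.0359]
```

View pics/crop1.png

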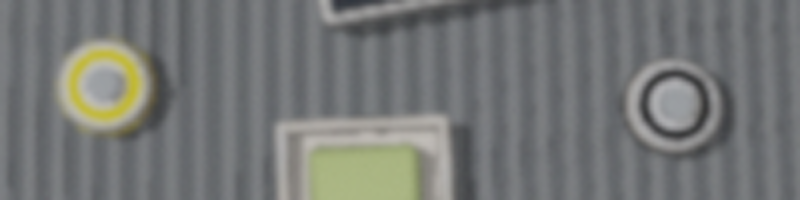

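The crop confirms it: the yellow-ringed sensor is at (105,85) and the black-ringed one at (675,105). Heights (61 and 46 mm) and the 48 mm key spacing agree with the text in both views. Shut the fingers and travel toward blue.

Call:
jog_arm([
  [52.8, -35.6, 0, 0, 0, 0],
  [52.8, -35.6, 0, 0, 0, 0],
  [52.8, -35.6, 0, 0, 0, 0],
  [52.8, -35.6, 0, 0, 0, 0],
  [52.8, -35.6, 0, 0, 0, 0],
  [52.8, -35.6, 0, 0, 0, 0],
  [52.8, -35.6, 0, 0, 0, 0],
  [52.8, -35.6, 0, 0, 0, 0],
], hand=0, newtons=20)

```text
time_s: 1.57
position: [0.3924, -0.233, 0.2316]
tool_rot: [[0.928, 0.371, 0.0], [0.371, -0.928, -0.0], [0.0, 0.001, -1.0]]
ft_force: [0.8, -1.7, -0.5]
grip_width: 0.0002
gripper_force: 0.0
```

Call:
jog_arm([
  [25, -16.8, 0, 0, 0, 0],
  [25, -16.8, 0, 0, 0, 0],
  [25, -16.8, 0, 0, 0, 0],
  [25, -16.8, 0, 0, 0, 0],
  [25, -16.8, 0, 0, 0, 0],
  [25, -16.8, 0, 0, 0, 0],
  [25, -16.8, 0, 0, 0, 0],
  [25, -16.8, 0, 0, 0, 0],
])

```text
time_s: 2.23
position: [0.5634, 0.0185, 0.231]
tool_rot: [[0.927, 0.376, 0.001], [0.376, -0.927, 0.001], [0.001, -0.001, -1.0]]
ft_force: [-0.6, -0.4, -0.8]
grip_width: -0.0001
gripper_force: 0.0
```

Call:
jog_arm([
  [0, 0, 10, 0, 0, 0],
  [0, 0, 10, 0, 0, 0],
  [0, 0, 10, 0, 0, 0],
  [0, 0, 10, 0, 0, 0],
  [0, 0, 10, 0, 0, 0],
  [0, 0, 10, 0, 0, 0],
])

```text
time_s: 2.73
position: [0.5623, 0.0136, 0.1331]
tool_rot: [[0.928, 0.371, 0.003], [0.371, -0.928, -0.001], [0.003, 0.002, -1.0]]
ft_force: [0.3, 0.6, 0.8]
grip_width: -0.0004
gripper_force: 0.0
```

Call:
jog_arm([
  [0, 0, 5, 0, 0, 0],
  [0, 0, 5, 0, 0, 0],
  [0, 0, 5, 0, 0, 0],
  [0, 0, 5, 0, 0, 0],
  [0, 0, 5, 0, 0, 0],
  [0, 0, 5, 0, 0, 0],
  [0, 0, 5, 0, 0, 0],
  [0, 0, 5, 0, 0, 0],
])

```text
time_s: 3.4
position: [0.5617, 0.014, 0.0821]
tool_rot: [[0.928, 0.372, 0.001], [0.372, -0.928, -0.0], [0.001, 0.001, -1.0]]
ft_force: [1.2, 0.8, 0.3]
grip_width: -0.0
gripper_force: 0.0
```

```bash
python3 - <<'E'
from h import *
s=env.get_image('scene'); w=env.get_image('wrist')
a=cv2.resize(s['frame'][150:270,180:330],(400,320),interpolation=cv2.INTER_CUBIC); b=cv2.resize(w['frame'],(400,300))
save('chk1',np.hstack([a[:300],b]))
o=env.observe(); print(o['position'],o['ft_force'])
E
```

```text
[0.56151028 0.01400606 0.08171405] [-0.36494646 -0.55072695 -0.65888609]
```

View pics/chk1.png

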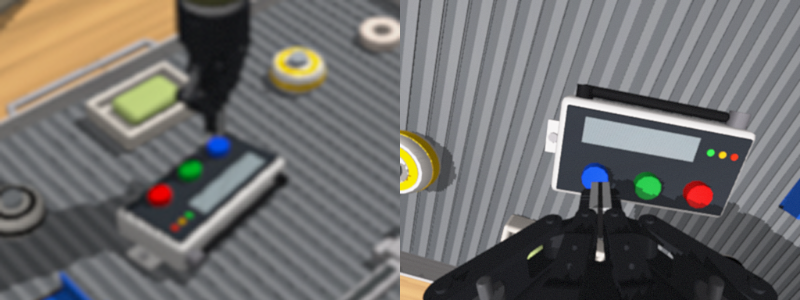

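The shut fingertips stand just above the blue key at (600,180) in the wrist half; the yellow sensor is clear on the left. Press blue.

Call:
jog_arm([
  [0.1, -0.2, 1.0, 0, 0, 0],
  [0.1, -0.2, 1.7, 0, 0, 0],
  [0.1, -0.2, 2.1, 0, 0, 0],
  [0.1, -0.2, 2.4, 0, 0, 0],
  [0.1, -0.2, 2.6, 0, 0, 0],
  [0.1, -0.2, 2.6, 0, 0, 0],
  [0.1, -0.2, 2.6, 0, 0, 0],
  [0.1, -0.2, 2.6, 0, 0, 0],
])

```text
time_s: 4.17
position: [0.5611, 0.0165, 0.0555]
tool_rot: [[0.928, 0.372, -0.001], [0.372, -0.928, 0.0], [-0.001, -0.001, -1.0]]
ft_force: [-3.8, 2.6, 4.3]
grip_width: -0.0002
gripper_force: 2.6
```

Pressed about 6 mm at 4.3 N. Hold briefly, then lift.

Call:
jog_arm([
  [0, 0, 0, 0, 0, 0],
  [0, 0, 0, 0, 0, 0],
  [0, 0, -1, 0, 0, 0],
  [0, 0, -3, 0, 0, 0],
  [0, 0, -5, 0, 0, 0],
  [0, 0, -5, 0, 0, 0],
])

```text
time_s: 4.67
position: [0.5635, 0.0158, 0.1094]
tool_rot: [[0.928, 0.372, 0.007], [0.372, -0.928, -0.002], [0.006, 0.004, -1.0]]
ft_force: [0.2, -1.3, 0.4]
grip_width: -0.0001
gripper_force: 0.0
```

Call:
jog_arm([
  [0, -20.1, 0, 0, 0, 0],
  [0, -20.1, 0, 0, 0, 0],
  [0, -20.1, 0, 0, 0, 0],
  [0, -20.1, 0, 0, 0, 0],
  [0, -20.1, 0, 0, 0, 0],
  [0, -20.1, 0, 0, 0, 0],
  [0, -20.1, 3, 0, 0, 0],
  [0, -20.1, 3, 0, 0, 0],
])

```text
time_s: 5.33
position: [0.485, 0.2028, 0.0723]
tool_rot: [[0.928, 0.373, -0.005], [0.373, -0.928, -0.001], [-0.005, -0.001, -1.0]]
ft_force: [-1.7, -0.3, -1.7]
grip_width: 0.0
gripper_force: 0.0
```

Call:
jog_arm([
  [0, 0, 0, 0, 0, 0],
  [0, 0, 0, 0, 0, 0],
  [0, 0, 0, 0, 0, 0],
  [0, 0, 0, 0, 0, 0],
])

```text
time_s: 5.67
position: [0.4875, 0.2025, 0.0762]
tool_rot: [[0.929, 0.371, 0.001], [0.371, -0.929, 0.0], [0.001, 0.0, -1.0]]
ft_force: [-0.3, -0.0, -0.1]
grip_width: -0.0003
gripper_force: 0.0
```

```bash
python3 - <<'E'
from h import *
w=env.get_image('wrist'); s=env.get_image('scene')
a=cv2.resize(s['frame'][110:230,210:370],(400,300),interpolation=cv2.INTER_CUBIC); b=cv2.resize(w['frame'],(400,300))
save('chk2',np.hstack([a,b]))
o=env.observe(); print(o['position'],o['ft_force'])
E
```

```text
[0.48722742 0.20266069 0.07596688] [-0.83096689 -0.10959083  0.54509458]
```

View pics/chk2.png

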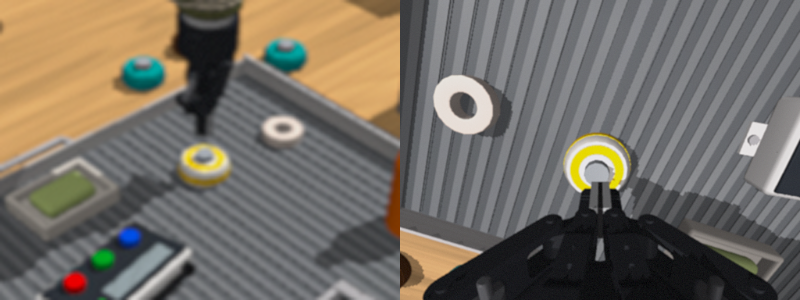

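The fingertips are over the yellow-banded sensor's button (wrist half, (598,175)), and blue has sprung back up. Press yellow.

Call:
jog_arm([
  [0, 0, 1.8, 0, 0, 0],
  [0, 0, 2.6, 0, 0, 0],
  [0, 0, 3.0, 0, 0, 0],
  [0, 0, 3.3, 0, 0, 0],
  [0, 0, 3.6, 0, 0, 0],
  [0, 0, 3.6, 0, 0, 0],
  [0, 0, 3.6, 0, 0, 0],
  [0, 0, 3.6, 0, 0, 0],
])

```text
time_s: 6.43
position: [0.4865, 0.2027, 0.0398]
tool_rot: [[0.928, 0.372, -0.001], [0.372, -0.928, -0.0], [-0.001, 0.0, -1.0]]
ft_force: [-2.9, -1.9, 5.6]
grip_width: -0.0002
gripper_force: 2.8
```

Call:
jog_arm([
  [0, 0, 0, 0, 0, 0],
  [0, 0, 0, 0, 0, 0],
  [0, 0, -1, 0, 0, 0],
  [0, 0, -3, 0, 0, 0],
  [0, 0, -6, 0, 0, 0],
  [0, 0, -6, 0, 0, 0],
  [0, 0, -6, 0, 0, 0],
])

```text
time_s: 7.02
position: [0.4879, 0.2031, 0.1013]
tool_rot: [[0.928, 0.372, 0.005], [0.372, -0.928, 0.001], [0.005, 0.001, -1.0]]
ft_force: [0.0, -0.9, 0.0]
grip_width: 0.0001
gripper_force: 0.0
```

Yellow is pressed (6 mm, 5.6 N) and released. Move to black.

Call:
jog_arm([
  [-16.2, 35.9, 0, 0, 0, 0],
  [-16.2, 35.9, 0, 0, 0, 0],
  [-16.2, 35.9, 0, 0, 0, 0],
  [-16.2, 35.9, 0, 0, 0, 0],
  [-16.2, 35.9, 0, 0, 0, 0],
  [-16.2, 35.9, 0, 0, 0, 0],
  [-16.2, 35.9, 0, 0, 0, 0],
  [-16.2, 35.9, 0, 0, 0, 0],
])

```text
time_s: 7.68
position: [0.4718, -0.1321, 0.0989]
tool_rot: [[0.928, 0.371, -0.001], [0.371, -0.928, 0.001], [-0.0, -0.001, -1.0]]
ft_force: [1.5, -0.2, -0.7]
grip_width: -0.0002
gripper_force: 0.0
```

Call:
jog_arm([
  [0, 0, 0, 0, 0, 0],
  [0, 0, 0, 0, 0, 0],
  [0, 0, 0, 0, 0, 0],
])

```text
time_s: 7.93
position: [0.4721, -0.1298, 0.0989]
tool_rot: [[0.929, 0.371, -0.001], [0.371, -0.929, 0.001], [-0.001, -0.001, -1.0]]
ft_force: [0.0, -0.3, 0.1]
grip_width: 0.0
gripper_force: 0.0
```

Call:
jog_arm([
  [-2.4, 5.6, 0, 0, 0, 0],
  [-2.4, 5.6, 0, 0, 0, 0],
  [-2.4, 5.6, 2.4, 0, 0, 0],
  [-2.4, 5.6, 2.4, 0, 0, 0],
  [-2.4, 5.6, 2.4, 0, 0, 0],
  [-2.4, 5.6, 2.4, 0, 0, 0],
  [-2.4, 5.6, 2.4, 0, 0, 0],
  [-2.4, 5.6, 2.4, 0, 0, 0],
])

```text
time_s: 8.6
position: [0.4714, -0.1905, 0.0761]
tool_rot: [[0.928, 0.373, 0.001], [0.373, -0.928, -0.001], [0.001, 0.001, -1.0]]
ft_force: [-0.3, 0.8, -1.3]
grip_width: 0.0002
gripper_force: 0.0
```

```bash
python3 - <<'E'
from h import *
w=env.get_image('wrist'); s=env.get_image('scene')
a=cv2.resize(s['frame'][150:270,120:280],(400,300),interpolation=cv2.INTER_CUBIC); b=cv2.resize(w['frame'],(400,300))
save('chk3',np.hstack([a,b]))
o=env.observe(); print(o['position'],o['ft_force'])
E
```

```text
[ 0.47128633 -0.19077922  0.0758992 ] [ 0.15367909 -0.36760851  0.0766222 ]
```

View pics/chk3.png

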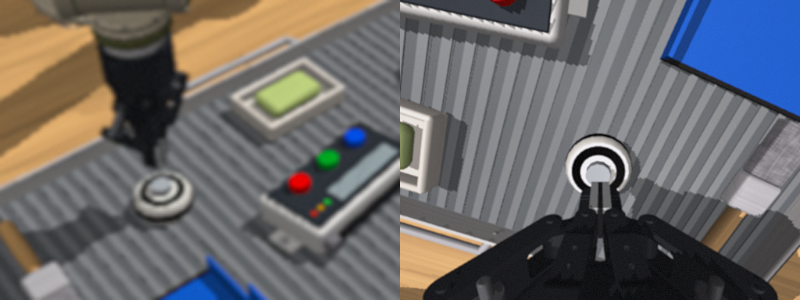

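The fingertips are over the black-banded sensor's button (wrist half, (598,173)), with nothing else near. Press black.

Call:
jog_arm([
  [0, 0, 1.8, 0, 0, 0],
  [0, 0, 2.6, 0, 0, 0],
  [0, 0, 3.0, 0, 0, 0],
  [0, 0, 3.3, 0, 0, 0],
  [0, 0, 3.6, 0, 0, 0],
  [0, 0, 3.6, 0, 0, 0],
  [0, 0, 3.6, 0, 0, 0],
  [0, 0, 3.6, 0, 0, 0],
])

```text
time_s: 9.37
position: [0.4708, -0.1908, 0.0398]
tool_rot: [[0.928, 0.372, -0.001], [0.372, -0.928, 0.0], [-0.0, -0.001, -1.0]]
ft_force: [-3.5, 3.3, 5.7]
grip_width: -0.0003
gripper_force: 2.8
```

Call:
jog_arm([
  [0, 0, 0, 0, 0, 0],
  [0, 0, 0, 0, 0, 0],
  [0, 0, -1, 0, 0, 0],
  [0, 0, -3, 0, 0, 0],
  [0, 0, -7, 0, 0, 0],
  [0, 0, -7, 0, 0, 0],
  [0, 0, -7, 0, 0, 0],
])

```text
time_s: 9.95
position: [0.472, -0.1918, 0.1113]
tool_rot: [[0.928, 0.372, 0.004], [0.372, -0.928, -0.003], [0.003, 0.004, -1.0]]
ft_force: [-0.2, 0.2, -1.4]
grip_width: -0.0001
gripper_force: 0.0
```

Black is pressed (6 mm, 5.7 N) and released. Move over green.

Call:
jog_arm([
  [15.2, -11.2, 0, 0, 0, 0],
  [15.2, -11.2, 0, 0, 0, 0],
  [15.2, -11.2, 0, 0, 0, 0],
  [15.2, -11.2, 0, 0, 0, 0],
  [15.2, -11.2, 0, 0, 0, 0],
  [15.2, -11.2, 0, 0, 0, 0],
  [15.2, -11.2, 2.5, 0, 0, 0],
  [15.2, -11.2, 2.5, 0, 0, 0],
])

```text
time_s: 10.62
position: [0.5685, -0.0301, 0.0803]
tool_rot: [[0.928, 0.372, -0.007], [0.372, -0.928, 0.002], [-0.006, -0.004, -1.0]]
ft_force: [-0.4, 0.0, -1.7]
grip_width: 0.0002
gripper_force: 0.0
```

Call:
jog_arm([
  [0, 0, 0, 0, 0, 0],
  [0, 0, 0, 0, 0, 0],
  [0, 0, 0, 0, 0, 0],
  [0, 0, 0, 0, 0, 0],
])

```text
time_s: 10.95
position: [0.5708, -0.0311, 0.0851]
tool_rot: [[0.929, 0.371, 0.001], [0.371, -0.929, -0.0], [0.001, 0.001, -1.0]]
ft_force: [0.3, 0.3, -0.2]
grip_width: 0.0002
gripper_force: 0.0
```

```bash
python3 - <<'E'
from h import *
w=env.get_image('wrist'); s=env.get_image('scene')
a=cv2.resize(s['frame'][150:270,180:340],(400,300),interpolation=cv2.INTER_CUBIC); b=cv2.resize(w['frame'],(400,300))
save('chk4',np.hstack([a,b]))
o=env.observe(); print(o['position'],o['ft_force'])
E
```

```text
[ 0.57067606 -0.03093374  0.08493285] [ 0.36806847 -0.15818083  0.73789953]
```

View pics/chk4.png

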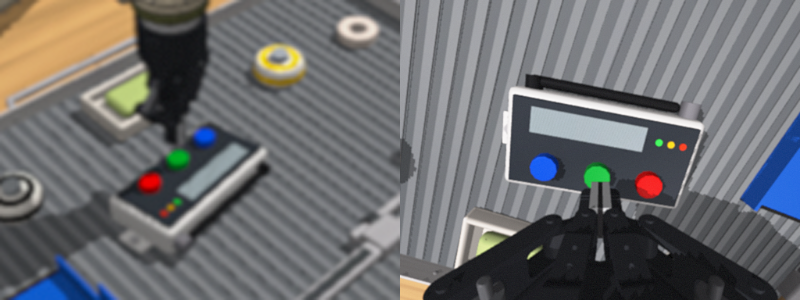

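The fingertips are centred over the green key (wrist half, (598,178)), with red clear at (649,185). Press green.

Call:
jog_arm([
  [0, 0, 1.2, 0, 0, 0],
  [0, 0, 2.0, 0, 0, 0],
  [0, 0, 2.4, 0, 0, 0],
  [0, 0, 2.7, 0, 0, 0],
  [0, 0, 2.9, 0, 0, 0],
  [0, 0, 2.9, 0, 0, 0],
  [0, 0, 2.9, 0, 0, 0],
  [0, 0, 2.9, 0, 0, 0],
])

```text
time_s: 11.72
position: [0.5703, -0.0306, 0.0558]
tool_rot: [[0.928, 0.372, -0.0], [0.372, -0.928, -0.0], [-0.0, -0.0, -1.0]]
ft_force: [-4.1, -0.6, 5.1]
grip_width: -0.0003
gripper_force: 2.4
```

Call:
jog_arm([
  [0, 0, 0, 0, 0, 0],
  [0, 0, 0, 0, 0, 0],
  [0, 0, -1, 0, 0, 0],
  [0, 0, -3, 0, 0, 0],
  [0, 0, -7, 0, 0, 0],
  [0, 0, -11, 0, 0, 0],
  [0, 0, -11, 0, 0, 0],
  [0, 0, -11, 0, 0, 0],
])

```text
time_s: 12.38
position: [0.5718, -0.0308, 0.168]
tool_rot: [[0.928, 0.372, 0.006], [0.372, -0.928, -0.001], [0.005, 0.004, -1.0]]
ft_force: [0.5, 1.0, -1.1]
grip_width: -0.0002
gripper_force: 0.0
```

```bash
python3 - <<'E'
from h import *
for cam in('top','scene'):
  im=env.get_image(cam); C=cloud(im)
  for n,p in {'blue':(.562,.016),'green':(.571,-.0305),'red':(.579,-.078),'yel':(.487,.203),'blk':(.4705,-.191)}.items():
    near=(np.hypot(C[...,0]-p[0],C[...,1]-p[1])<.03)&(C[...,2]<.07)
    m=near&(C[...,2]>(.042 if n in('yel','blk') else .057))
    print(cam,n,m.sum(),np.median(C[m],0).round(4) if m.any() else '')
save('end',im['frame']); o=env.observe(); print(o['position'],o['ft_force'])
E
```

```text
top blue 0 
top green 18 [ 0.5762 -0.0337  0.0607]
top red 34 [ 0.5759 -0.0806  0.0603]
top yel 55 [0.4882 0.2034 0.0463]
top blk 71 [ 0.4717 -0.1922  0.0461]
scene blue 42 [0.5617 0.0161 0.0618]
scene green 46 [ 0.5707 -0.0301  0.0618]
scene red 49 [ 0.581  -0.0772  0.0617]
scene yel 34 [0.4881 0.2022 0.047 ]
scene blk 52 [ 0.4731 -0.1903  0.0467]
[ 0.57033809 -0.03050131  0.1649126 ] [ 0.43073136 -0.45701832 -0.56258725]
```

View pics/end.png

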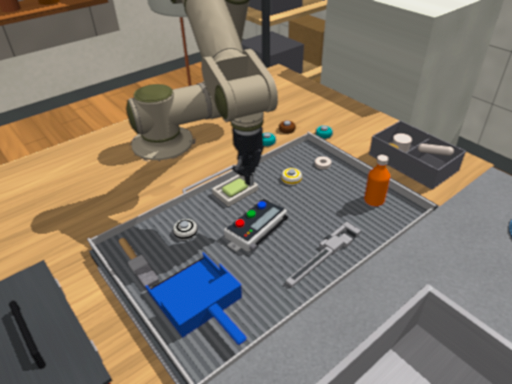

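The final scene shows the keys at (240–262, 205–223), the yellow sensor at (291,176) and the black one at (185,228). Every key and button is up, both sensors and the bystanders are in place, and the hand is clear. Hand in.

```bash
python3 -c "
from rig import env
print(env.close_job())"
```

```text
the job is handed in; nothing more can be done
None
```

I pressed blue, yellow-banded, black-banded and green in that order, each about 6 mm down at 4–6 N; the last pictures showed all keys and buttons back up and nothing moved, and I handed the job in at about 12 s (no verdict was returned).

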